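# Show the medicine carton to the check camera

## Robot

A 6-joint arm with a two-finger parallel gripper is mounted at the origin on a cart in front of the work surface, level with it; the furniture and walls round the work are solid. World frame = base frame: x ahead of the robot, y to its left, z up, the work surface at z = 0. Lengths are in m, angles in rad, forces in N, time in s.
With the tool pointing down it reaches from about 0.3 to 0.875 m from the base axis. Payload 6.4 kg.
Tool frame: the origin (TCP) lies at the very end of the fingers, on their centre line; the grasp point (between the pads) lies 19 mm behind it; z points along the fingers, y is the line along which they close (so a half turn about z gives the same grasp; the last joint's range is limited). The gripper opens to 85 mm and grips with 20 to 120 N. Pads are 22 mm wide; open, the fingers measure 114 mm over their backs; the gripper's body (76 mm by 85 mm) begins 54 mm behind the grasp point. The pads swing forward as they close: fully open they stand 13 mm farther back than shut.
Start: joints at [1.081, 0.181, 1.607, -0, 1.354, -0.206], TCP at [0.161, 0.552, 0.231] pointing down, gripper open.
Joint ranges: [-2.99, 2.99], [-0.89, 2.07], [0.3, 2.58], [-1.14, 4.28], [0, 2.63], [-3.12, 3.12]. Speed limits (rad/s): [2.57, 2.57, 3.01, 3.14, 3.14, 3.14].

## Interface

Orientations are given as a unit quaternion [x, y, z, w].
In Python, from workcell import bot, vision gives the robot as it stands. The module is installed in compiled form; this text tells all that it offers.
- The arm moves only by the tool jog_arm, never from a script. Its argument "motion" is one flat list of numbers, 5 for each row, row after row: the shift along the tool's x, y, z in cm, then the turn about the tool's z in rad, then the opening, from -1 (shut) to 1 (fully open). A call has 1 to 5 rows; each row shifts and turns the commanded pose from where the row before left it, along the tool's axes as they then stand; what a row does not reach is not made up. A row lasts 1/10 s, in which the tool goes at most 50 mm and 8.59 degrees, less where a joint would pass 70% of its speed; a pose out of reach is approached as far as the arm can. A call is refused whole if a number of a shift passes 5 or a number of a turn 0.15, either way. A call with a gripper value outside its range is refused whole. The fingers move at their own pace and stop on an object; "squeeze" is the grip in N (left out, the last holds). Time passes only in rows, so rows that do not move let the fingers close. It gives the time, the measured TCP pose, the force, the opening and the grip force at its end, in the units of the state.
- bot.get_obs(): the state, without advancing time (a new reading comes with each control period).
- vision.capture(name): name is "scene" or "side" or "wrist"; returns (picture, depth): 420x560x3 uint8, red, green, blue; 420x560 float32, m along the optical axis (not along the pixel's ray), 0 where there is no reading.
- vision.get_calibration(name): a dict with "fx", "fy", "cx", "cy" (pixels), "eye" and "orientation" of the camera in the world. Camera axes: x right, y up, looking along -z (the intrinsics and any distortion apply to the point x, -y, -z); pixel columns grow to the right and rows downward; lengths in m; the calibration is good to about 2 mm. A picture is of the moment at which its call begins: read the wrist's pose just before it. get_calibration takes no time and is no camera call; for the wrist camera it gives the pose at the moment of the call.
- bot.close_job(): hands the job in; it is judged then, once.
Trained networks look in the newest picture that a camera, given by its name, has taken for a name from the list of things; names that differ only in an ending like _2 or _b are one class to them, and where a whole thing is asked for, a point or a joint stands for the part that bears it (a point fixed in the world has none). Each returns a list of dicts, best first, with "confidence" (0 to 1); they miss things now and then, are a little off and sometimes report something else, mostly with a low value. They report only what shows in the picture. A call takes as long as a camera call. They do not tell look-alikes from the thing itself.
- vision.look_for(camera, label): "centre" ([x, y, z] in m, in the coordinates of the camera as it stood for that picture, good to about 4 mm: the middle of the surface that is visible of it).
- vision.silhouettes(camera, label): "region" (420x560 bool, what is visible of it).
The state is a dict: "t": time; "joint_pos": joint angles; "qd": joint speeds; "joint_efforts": joint torques, N m; "position": TCP position; "orientation": TCP orientation; "force": force on the tool from outside, world axes, zero at the start; "moment": the same for the moment, N m; "width": opening from 0.0 (shut) to 1.0 (fully open); "grasp_force": force on a finger pad.
Only numpy, scipy, OpenCV 4.12 (cv2) and the standard library are available. Lean on these libraries where they do the work, as an engineer would, in place of code of your own. Each camera call takes 0.05 s, during which the arm holds its last target. There are 200 camera calls.

## Task

Carry on with the camera check of this order: the wide medicine bottle that stands alone near the front right corner has been checked, so stand it back upright in the empty round well of the order tray, right down on the well's floor, and let go of it. Then take the tall carton out of its rectangular well and hold it up to the check camera, right way up, leaning back so that one of its two broad faces is square to the lens, centred in front of the lens and about 10 cm from the glass. Finish there, still holding the carton motionless in the air; do not touch the camera, tip the bottle over, lift the small bottle out of its well or push the other things about.

Things in the scene. Friction and masses are not known exactly. Their poses are not given: they have to be found in the camera images.
- tray: the order tray, a grey slab fixed to the worktop, 100 x 212 x 24 mm. Three wells along its y axis, 18 mm deep, mouths chamfered 2 mm: large round (59 mm wide) at y +62 mm, small round (38 mm) at y -1 mm, rectangular (63 mm along x, 45 mm along y) at y -61 mm. Origin: centre of the underside, z up; x points roughly away from the robot
- large_well (a point): centre of the floor of the large round well, empty at the start; axes as the tray
- small_well (a point): centre of the floor of the small round well, in which the small bottle stands
- carton_well (a point): centre of the floor of the rectangular well, in which the carton stands
- bottle: the wide medicine bottle, white body with screw cap, 54 mm in diameter, 86 mm tall, about 0.09 kg; the body reaches up to 61 mm with rounded shoulders, the cap is 44 mm in diameter. Starts alone near the front right corner of the worktop (the bottles at the back do not belong to the order). Origin: centre of its underside, z up; its yaw does not matter
- small_bottle: the small white bottle, 34 mm in diameter and 60 mm tall, standing in the small round well; it stays there. Origin: centre of its underside
- carton: the tall medicine carton, 40 x 58 x 95 mm (its x, y, z), about 0.05 kg, rigid, standing in the rectangular well with its y (58 mm) along the tray's x. Its two broad faces (58 x 95 mm) look along its own +x and -x. Gripped across the 58 mm the broad faces stay clear. Origin: centre of its underside, z up
- carton_mid (a point): centre of the carton, 47.5 mm above its underside; axes as the carton
- check_camera: the check camera's stand, fixed to the worktop: round foot 90 mm in diameter, steel post 14 mm thick and 274 mm high, at the origin (centre of the foot's underside); it carries the camera head on its robot side
- camera_head: the camera head, fixed on the stand: grey housing 46 mm wide, 40 mm high, with a black lens 32 mm across, 58 mm long in all. Origin: centre of the lens glass, 218 mm above the worktop. It looks along its own -x, towards the robot and 24 degrees downwards; y level, z up and leaning towards the robot. A carton face 100 mm from the glass puts the carton's centre at (-120, 0, 0) mm here
- label_roll: bystander: roll of labels lying flat, 64 mm across, 40 mm high; origin under its centre
- ink_pad: bystander: dark ink pad, 52 x 68 x 17 mm
- name_stamp: bystander: name stamp standing upright, 20 mm across, 62 mm tall
- eraser: bystander: eraser, 18 x 43 x 12 mm
Mind the look-alikes: they are no part of the job. What is meant by the bottle is not purple, and is the smaller of those in its own colour.

How it is judged:
By the outcome, as a careful person would: the job done as asked, in the order asked, and still so for the second after the job is handed in, while the arm keeps its last pose, push and grip.
It also fails if it takes over 58 s, if anything falls off the work surface, if the arm or the gripper's body presses on something with over 40 N, if the wrist force passes 120 N, or if a joint passes its speed limit or range.

## Working session

There is one attempt and no reset: what is moved stays moved. The work goes in short steps, Python scripts to look and compute and a tool call to move; the robot and the scene stay as the last step left them, time stands still between calls to the robot, and variables do not carry over. Pictures are saved under pics/ and viewed, at most 10 in all, crops included, and the job is handed in when it is done.

Besides the shell and the picture viewer there is one more tool, called after ">>>" as name(argument=value, ...) on one line, values as JSON. jog_arm: Moves the arm, as the interface text tells. Its arguments: {"type":"object","properties":{"motion":{"type":"array","items":{"type":"number"}},"squeeze":{"type":"number"}},"required":["motion"]}

```bash
mkdir -p pics
cat > h.py <<'E'
import numpy as np, cv2
from scipy.spatial.transform import Rotation as R
from workcell import bot, vision
def cal(n):
    c=vision.get_calibration(n); return c, R.from_quat(c["orientation"]).as_matrix(), np.array(c["eye"])
def toworld(n,p,C=None):
    c,M,e=C or cal(n); return M@np.array(p)+e
def cloud(n,depth,C=None):
    c,M,e=C or cal(n)
    v,u=np.mgrid[0:depth.shape[0],0:depth.shape[1]]
    P=np.stack([(u-c["cx"])/c["fx"]*depth,-(v-c["cy"])/c["fy"]*depth,-depth],-1)
    W=P@M.T+e; W[depth==0]=np.nan; return W
def topix(n,w,C=None):
    c,M,e=C or cal(n); p=M.T@(np.array(w)-e); return c["cx"]+c["fx"]*p[0]/-p[2], c["cy"]+c["fy"]*-p[1]/-p[2]
def save(name,img): cv2.imwrite("pics/"+name,img[...,::-1])
E
python3 - <<'E'
from h import *
np.set_printoptions(precision=4,suppress=True)
for n in ["scene","side"]:
    im,d=vision.capture(n); np.savez(n+"0.npz",im=im,d=d); save(n+"0.png",im)
    c=vision.get_calibration(n); print(n,c)
    for l in ["bottle","small_bottle","carton","tray","camera_head","check_camera","label_roll","ink_pad","name_stamp","eraser"]:
        for r in vision.look_for(n,l):
            w=toworld(n,r["centre"]); print(l,round(r["confidence"],2),w,np.round(topix(n,w)))
print(bot.get_obs())
E
```

```text
scene {'fx': 473.89011575341306, 'fy': 473.89011575341306, 'cx': 290.3592146611151, 'cy': 203.54136812896607, 'eye': array([-0.4207, -0.5562,  0.7212]), 'orientation': array([ 0.4516, -0.2566, -0.432 ,  0.7373])}
bottle 0.9 [ 0.5672 -0.1409  0.0475] [342. 244.]
bottle 0.84 [ 0.2809 -0.3008  0.0699] [357. 322.]
small_bottle 0.54 [0.5351 0.0529 0.0447] [273. 232.]
carton 0.92 [ 0.5401 -0.0068  0.0711] [293. 228.]
tray 0.82 [0.5255 0.0636 0.0192] [268. 241.]
camera_head 0.94 [ 0.6273 -0.241   0.2367] [392. 178.]
camera_head 0.3 [ 0.5809 -0.3202  0.0119] [408. 271.]
check_camera 0.81 [ 0.6658 -0.2405  0.1168] [393. 214.]
check_camera 0.4 [0.5259 0.0649 0.02  ] [268. 240.]
label_roll 0.93 [0.6671 0.1246 0.0295] [276. 211.]
ink_pad 0.86 [ 0.5813 -0.3224  0.0129] [409. 271.]
name_stamp 0.65 [ 0.5167 -0.1904  0.0431] [352. 260.]
eraser 0.42 [0.4921 0.2502 0.007 ] [208. 233.]
side {'fx': 379.1182613633343, 'fy': 379.1182613633343, 'cx': 279.3263931991727, 'cy': 205.51629312627907, 'eye': array([0.0895, 0.3049, 0.8158]), 'orientation': array([-0.143 ,  0.3032,  0.8557, -0.3942])}
bottle 0.87 [
[... 417 characters left out ...]
2] [294. 130.]
label_roll 0.89 [0.6653 0.1324 0.0382] [185. 232.]
ink_pad 0.57 [ 0.5868 -0.3122  0.0157] [331. 172.]
eraser 0.59 [0.4975 0.2501 0.0086] [181. 314.]
eraser 0.28 [ 0.639  -0.2255  0.2411] [300. 112.]
{'t': 1.1, 'joint_pos': array([ 1.0807,  0.1808,  1.607 , -0.    ,  1.3538, -0.2063]), 'qd': array([-0.0014,  0.0013, -0.0012,  0.0003, -0.0004, -0.0007]), 'joint_efforts': array([  0.0002, -44.483 , -35.1705,  -0.0001,   0.0005,   0.    ]), 'position': array([0.161 , 0.552 , 0.2313]), 'orientation': array([ 0.1414,  0.9899, -0.    ,  0.    ]), 'force': array([-0.629 ,  0.0478, -0.4479]), 'moment': array([-0.0073, -0.0316,  0.0075]), 'grasp_force': 0.0, 'width': 0.9960969114307143}
```

View pics/scene0.png

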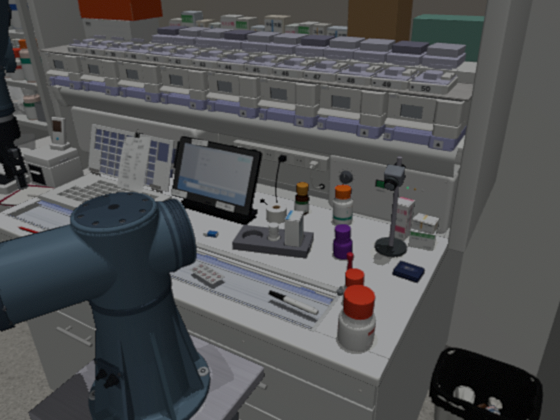

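View pics/side0.png

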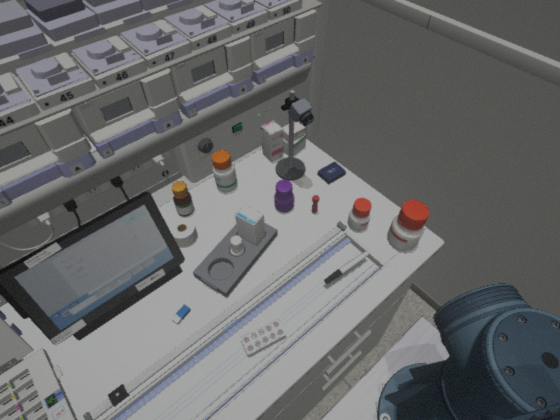

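The side picture shows the candidates: large red-capped bottle (410,225), small red-capped bottle (361,212), purple one (285,195), and orange/brown ones at the back (222,170), (182,198). The bottle meant is the smaller red-capped one (361,212), because it isn't purple and is the smaller in its colour. I'll confirm that in a crop and measure it.

```bash
cat >> h.py <<'E'
def circ(P):
    A=np.c_[2*P,np.ones(len(P))]; s=np.linalg.lstsq(A,(P**2).sum(1),rcond=None)[0]; return s[:2],np.sqrt(s[2]+s[:2]@s[:2])
def rect(P):
    c,s,a=cv2.minAreaRect((P*1000).astype(np.float32)); return np.round(c,1),np.round(s,1),round(a,1)
E
python3 - <<'E'
from h import *
np.set_printoptions(precision=4,suppress=True)
for n in ["side","scene"]:
    z=np.load(n+"0.npz"); im,d=z["im"],z["d"]; W=cloud(n,d)
    if n=="side": save("crop.png",cv2.resize(im[170:270,250:450],None,fx=4,fy=4,interpolation=cv2.INTER_CUBIC))
    print(n,"table z",np.nanmedian(W[...,2][(abs(W[...,0]-.48)<.02)&(abs(W[...,1]+.05)<.06)]))
    def box(x,y,zz,r): return W[(abs(W[...,0]-x)<r)&(abs(W[...,1]-y)<r)&(W[...,2]>zz[0])&(W[...,2]<zz[1])]
    for nm,x,y in [("small red",.41,-.23),("big red",.30,-.28),("purple",.58,-.13)]:
        P=box(x,y,(.02,.2),.055)
        if len(P)<20: print(nm,len(P));continue
        zt=np.percentile(P[:,2],98); T=P[P[:,2]>zt-.006]
        B=P[P[:,2]<zt-.03]
        print(nm,len(P),"top",zt,"cap rect",rect(T[:,:2]),"body circ",*circ(B[:,:2]))
    P=box(.545,.01,(.09,.12),.06); zt=np.percentile(P[:,2],95); T=P[P[:,2]>zt-.006]; print("carton top",zt,len(T),rect(T[:,:2]))
    P=box(.53,.06,(.018,.03),.16); print("tray",len(P),np.median(P[:,2]),rect(P[:,:2]))
    P=box(.53,.06,(.045,.075),.16);P=P[(P[:,1]>.02)];print("sb",len(P),np.percentile(P[:,2],95),rect(P[:,:2]))
    for l in ["check_camera","camera_head","small_bottle","bottle"]:
        for r in vision.silhouettes(n,l)[:2]:
            Q=W[r["region"]]; Q=Q[~np.isnan(Q[:,0])]; print(l,round(r["confidence"],2),len(Q),np.percentile(Q,[3,50,97],axis=0).ravel())
E
```

```text
side table z -0.0001807725403336624
small red 533 top 0.08784827187460803 cap rect (array([ 414.2, -237.7]), array([40.9, 42.5]), 86.1) body circ [ 0.4146 -0.2377] 0.023618228714783186
big red 1352 top 0.12426037776293324 cap rect (array([ 305.8, -292. ]), array([61.8, 61.2]), 51.0) body circ [ 0.3061 -0.286 ] 0.03233575435989747
purple 493 top 0.08754423134740401 cap rect (array([ 588.1, -129.8]), array([41.9, 41. ]), 55.1) body circ [ 0.58   -0.1395] 0.027432537123283644
carton top 0.10284265492297906 343 (array([562.5,   2.6]), array([59.8, 41.2]), 16.7)
tray 2094 0.023621874253032027 (array([548.2,  93.8]), array([262.3, 190.9]), 53.4)
sb 448 0.07290628681186744 (array([570.2, 120.7]), array([204.5,  57.7]), 81.2)
check_camera 0.7 1386 [ 0.6186 -0.271   0.0082  0.6707 -0.2312  0.1581  0.7163 -0.1993  0.2586]
camera_head 0.91 486 [ 0.6147 -0.29    0.1431  0.6407 -0.2273  0.2402  0.7164 -0.214   0.2576]
small_bottle 0.75 239 [0.531  0.0477 0.0199 0.5383 0.0639 0.052  0.5559 0.0757 0.0674]
bottle 0.84 555 [ 0.564  -0.1479  0.0048  0.5777 -0.1204  0.0538  0.6047 -0.1061  0.0872]
bott
[... 760 characters left out ...]
rray([578.2, 137.7]), array([193.,  93.]), 44.6)
check_camera 0.73 1567 [ 0.4736 -0.0479 -0.0004  0.5222  0.0636  0.02    0.5997  0.1557  0.0241]
check_camera 0.62 1386 [ 0.6162 -0.2734  0.0023  0.6703 -0.2401  0.1211  0.761  -0.1995  0.2571]
camera_head 0.92 466 [ 0.6141 -0.2612  0.2066  0.6346 -0.2427  0.2384  0.6676 -0.2182  0.2562]
small_bottle 0.5 188 [0.5291 0.0428 0.0202 0.5371 0.0531 0.0449 0.5571 0.0705 0.0651]
small_bottle 0.26 1626 [ 0.4736 -0.048  -0.0013  0.5223  0.063   0.0199  0.6059  0.1597  0.0241]
bottle 0.81 314 [ 0.3916 -0.2602  0.0509  0.4038 -0.24    0.0823  0.4292 -0.2207  0.086 ]
bottle 0.75 625 [ 0.5624 -0.1581 -0.0009  0.5729 -0.1369  0.0452  0.7295 -0.0683  0.0852]
```

View pics/crop.png

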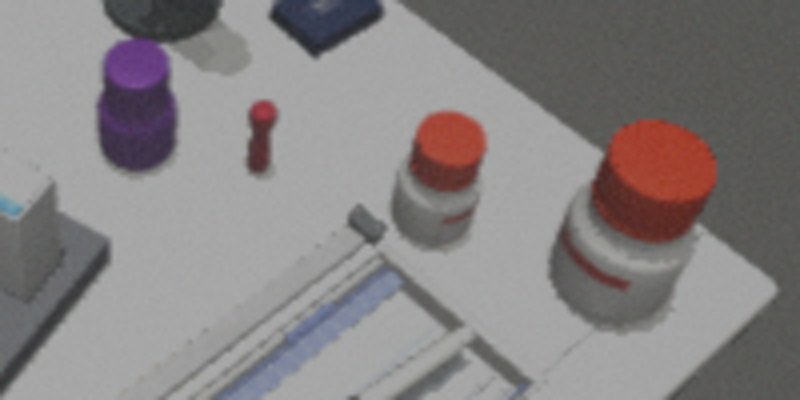

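The crop confirms it: small red-capped bottle at crop (445,150), clearly smaller than the red-capped look-alike at (640,200). Its centre is about (0.414,-0.238) and its top at 0.086–0.088. Next I'll measure the tray, the camera head and the wrist-camera mount.

```bash
cat > fit.py <<'E'
from h import *
from scipy.optimize import least_squares
np.set_printoptions(precision=4,suppress=True)
def tray(W,off=0):
    m=(abs(W[...,2]-off-.0235)<.004)&(abs(W[...,0]-.53)<.16)&(abs(W[...,1]-.06)<.17)
    n,lab,st,_=cv2.connectedComponentsWithStats(m.astype(np.uint8),connectivity=4)
    k=1+np.argmax(st[1:,4]); P=W[lab==k]; return P,lab==k
if __name__=="__main__":
    for n in ["side","scene"]:
        z=np.load(n+"0.npz"); W=cloud(n,z["d"]); off={"side":0,"scene":-.0015}[n]
        P,m=tray(W,off); print(n,"tray",len(P),np.median(P[:,2]),rect(P[:,:2]))
        F=W[(abs(W[...,2]-off-.006)<.004)&(abs(W[...,0]-.51)<.04)&(abs(W[...,1]-.115)<.04)]; print(" well floor",len(F),F.mean(0),rect(F[:,:2]))
        H=W[(abs(W[...,0]-.66)<.1)&(abs(W[...,1]+.235)<.06)&(W[...,2]>.18)&(W[...,2]<.3)]; print(" head",len(H),H.min(0),H.max(0))
        T=H[(H[:,2]>.22)]; print(" head rect xy",rect(H[:,:2]))
        A=W[(abs(W[...,0]-.68)<.08)&(abs(W[...,1]+.235)<.06)&(W[...,2]>.05)&(W[...,2]<.17)]; print(" post",len(A),np.median(A,0))
        B=W[(abs(W[...,0]-.68)<.08)&(abs(W[...,1]+.235)<.07)&(W[...,2]>off+.004)&(W[...,2]<.03)]; print(" foot",len(B),np.median(B,0),rect(B[:,:2]))
    c,M,e=cal("wrist"); o=bot.get_obs(); Rt=R.from_quat(o["orientation"]).as_matrix()
    print("wrist cam in tool",Rt.T@(e-o["position"]),Rt.T@M@[0,0,-1],"x",Rt.T@M[:,0])
E
python3 fit.py
```

```text
side tray 1886 0.02365653522344019 (array([545.8,  61.8]), array([101.8, 216.7]), 16.0)
 well floor 351 [0.524  0.1181 0.0059] (array([512. , 116.7]), array([78.2, 79.6]), 4.4)
 head 1431 [ 0.6124 -0.2948  0.1811] [ 0.76   -0.1751  0.2999]
 head rect xy (array([ 686.2, -234.9]), array([119.7, 147.6]), 90.0)
 post 520 [ 0.7426 -0.2344  0.0898]
 foot 713 [ 0.6839 -0.2369  0.0122] (array([ 678.7, -247.9]), array([157.8, 111.9]), 0.4)
scene tray 979 0.021787311330605297 (array([546. ,  59.4]), array([110.4, 217.3]), 16.5)
 well floor 133 [0.5127 0.1207 0.0044] (array([511.9, 112.4]), array([78.3, 69.9]), 5.1)
 head 1569 [ 0.6117 -0.2948  0.1802] [ 0.76  -0.175  0.3  ]
 head rect xy (array([ 685.8, -235.1]), array([148.3, 119.8]), 0.1)
 post 588 [ 0.7381 -0.2437  0.0839]
 foot 713 [ 0.6841 -0.2492  0.0106] (array([ 679.4, -245.1]), array([119.6, 158.6]), 89.9)
wrist cam in tool [ 0.0723 -0.0002 -0.1413] [-0.289  -0.0008  0.9573] x [-0.001   1.      0.0005]
```

```bash
cat > plan.py <<'E'
from h import *
import sys
# usage: plan(x,y,z,az_deg) -> turn rows + shift rows in tool frame
def plan(tgt,az=None,p=None,a=None):
    o=bot.get_obs(); Rt=R.from_quat(o["orientation"]).as_matrix()
    p=o["position"] if p is None else np.array(p); a=np.degrees(np.arctan2(Rt[1,1],Rt[0,1])) if a is None else a
    az=a if az is None else az; t=-np.radians((az-a+180)%360-180)
    r=np.radians(az); Y=np.array([np.cos(r),np.sin(r),0]); X=np.array([-Y[1],Y[0],0])
    s=np.array([X,Y,[0,0,-1]])@(np.array(tgt)-p)*100
    print("at",np.round(p,4),"az %.2f"%a,"turn %.3f"%t,"then shift cm",np.round(s,2),"len %.1f"%np.linalg.norm(s)); return np.array(tgt),az
if __name__=="__main__":
    p,a=plan((.36,.30,.24),16.3)
    p,a=plan((.414,-.238,.16),None,p,a)
    p,a=plan((.414,-.238,.029),None,p,a)
E
python3 plan.py
```

```text
at [0.161  0.552  0.2313] az 73.74 turn 1.002 then shift cm [-29.77  12.03  -0.87] len 32.1
at [0.36 0.3  0.24] az 16.30 turn -0.000 then shift cm [-53.15  -9.92   8.  ] len 54.7
at [ 0.414 -0.238  0.16 ] az 16.30 turn -0.000 then shift cm [ 0.   0.  13.1] len 13.1
```

>>> jog_arm(motion=[0,0,0,0.143,1,0,0,0,0.143,1,0,0,0,0.143,1,0,0,0,0.143,1,0,0,0,0.143,1])

```text
t: 2.0
position: [0.161, 0.552, 0.2313]
orientation: [0.481, 0.876, 0.0, -0.0]
force: [-0.1, -0.9, 0.1]
width: 1.001
grasp_force: 0.0
```

>>> jog_arm(motion=[0,0,0,0.143,1,0,0,0,0.144,1,-4.2,1.7,-0.1,0,1,-4.2,1.7,-0.1,0,1,-4.2,1.7,-0.1,0,1])

```text
t: 2.5
position: [0.2458, 0.4444, 0.2343]
orientation: [0.599, 0.801, 0.0, 0.0]
force: [1.4, 0.2, 0.6]
width: 1.003
grasp_force: 0.0
```

>>> jog_arm(motion=[-4.2,1.7,-0.1,0,1,-4.2,1.7,-0.1,0,1,-4.2,1.7,-0.1,0,1,-4.5,1.8,-0.2,0,1,0,0,0,0,1])

```text
t: 3.0
position: [0.3632, 0.2969, 0.2399]
orientation: [0.602, 0.798, 0.0, 0.001]
force: [-0.4, 0.1, 1.1]
width: 0.998
grasp_force: 0.0
```

>>> jog_arm(motion=[-4.8,-0.9,0.7,0,1,-4.8,-0.9,0.7,0,1,-4.8,-0.9,0.7,0,1,-4.8,-0.9,0.7,0,1,-4.8,-0.9,0.7,0,1])

```text
t: 3.5
position: [0.3838, 0.0567, 0.2044]
orientation: [0.599, 0.801, 0.0, 0.0]
force: [1.7, -0.4, 0.3]
width: 1.0
grasp_force: 0.0
```

>>> jog_arm(motion=[-4.8,-0.9,0.7,0,1,-4.8,-0.9,0.7,0,1,-4.8,-0.9,0.7,0,1,-4.8,-0.9,0.7,0,1,-4.8,-1.0,0.8,0,1])

```text
t: 4.0
position: [0.4076, -0.1871, 0.1684]
orientation: [0.599, 0.8, 0.0, 0.001]
force: [1.4, 0.5, -0.0]
width: 0.999
grasp_force: 0.0
```

>>> jog_arm(motion=[-4.8,-1.0,0.8,0,1,0,0,0,0,1])

```text
t: 4.2
position: [0.4113, -0.239, 0.1596]
orientation: [0.601, 0.799, -0.001, 0.0]
force: [1.3, 0.9, -0.7]
width: 1.0
grasp_force: 0.0
```

Run:
```python
from h import *; import plan
o=bot.get_obs(); C=cal("wrist"); im,d=vision.capture("wrist"); W=cloud("wrist",d,C); save("w1.png",im)
P=W[(abs(W[...,0]-.414)<.05)&(abs(W[...,1]+.238)<.05)&(W[...,2]>.02)]
T=P[P[:,2]>np.percentile(P[:,2],98)-.006]; print(len(T),np.percentile(P[:,2],98),rect(T[:,:2]))
print("table",np.nanmedian(W[...,2][abs(W[...,2])<.01]))
plan.plan((.414,-.238,.029),16.3)
```

```text
4257 0.2532247568485576 (array([ 408.1, -224. ]), array([64.1, 10.5]), 14.9)
table -0.0012257595084867734
at [ 0.4111 -0.2362  0.1596] az 16.11 turn -0.003 then shift cm [-0.26  0.23 13.06] len 13.1
```

Run:
```python
from h import *; import plan
C=cal("wrist"); im,d=vision.capture("wrist"); W=cloud("wrist",d,C)
P=W[(abs(W[...,0]-.414)<.05)&(abs(W[...,1]+.238)<.05)&(W[...,2]>.02)&(W[...,2]<.1)]
zt=np.percentile(P[:,2],95);T=P[P[:,2]>zt-.005]; print(len(T),zt,rect(T[:,:2]),T.mean(0))
B=P[P[:,2]<.055];print("body",len(B),circ(B[:,:2]))
for i in range(3): plan.plan((.414,-.238,.029),16.3)
```

```text
2927 0.08548400135412182 (array([ 415.4, -238.4]), array([42.6, 43.2]), 15.2) [ 0.41516756 -0.23763295  0.08432327]
body 981 (array([ 0.4163912, -0.2384981]), np.float64(0.02406089575029098))
at [ 0.411  -0.2344  0.1597] az 16.22 turn -0.001 then shift cm [-0.43  0.19 13.07] len 13.1
at [ 0.411  -0.2344  0.1597] az 16.22 turn -0.001 then shift cm [-0.43  0.19 13.07] len 13.1
at [ 0.411  -0.2344  0.1597] az 16.22 turn -0.001 then shift cm [-0.43  0.19 13.07] len 13.1
```

View pics/w1.png

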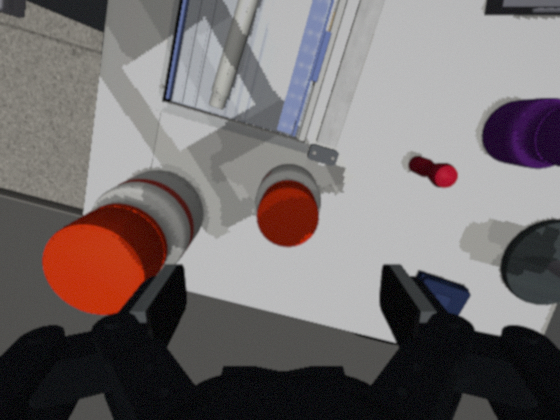

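The wrist view shows the bottle's red cap at (288,210) centred between the open fingers, with the big look-alike at (110,255) outside the left finger. Descending.

>>> jog_arm(motion=[-0.45,0.25,3.5,0,1,0,0,4,0,1,0,0,3,0,1,0,0,3,0,1,0,0,0,0,1])

```text
t: 4.8
position: [0.4127, -0.2337, 0.0222]
orientation: [0.599, 0.801, 0.001, -0.004]
force: [-1.3, -0.1, -0.2]
width: 1.001
grasp_force: 0.0
```

>>> jog_arm(motion=[0,0,0,0,0,0,0,0,0,0,0,0,0,0,0,0,0,0,0,0,0,0,0,0,0], squeeze=30)

```text
t: 5.3
position: [0.4163, -0.2387, 0.0277]
orientation: [0.599, 0.8, 0.0, 0.002]
force: [-0.9, 2.0, 7.2]
width: 0.606
grasp_force: 30.3
```

>>> jog_arm(motion=[0,0,-2,0,0,0,0,-4,0,0,0,0,-4.5,0,0,0,0,-4,0,0,0,0,0,0,0])

```text
t: 5.8
position: [0.4184, -0.2411, 0.1782]
orientation: [0.599, 0.8, -0.001, 0.007]
force: [0.5, -0.6, -0.4]
width: 0.609
grasp_force: 31.9
```

>>> jog_arm(motion=[4.2,2.4,0,0,0,4.2,2.4,0,0,0,4.2,2.4,0,0,0,4.2,2.4,0,0,0,4.2,2.4,0,0,0])

```text
t: 6.3
position: [0.4712, -0.0008, 0.171]
orientation: [0.6, 0.8, 0.0, 0.001]
force: [0.5, -0.1, -1.6]
width: 0.6
grasp_force: 31.9
```

>>> jog_arm(motion=[3,2,0,0,0,0,0,0,0,0,0,0,0,0,0])

```text
t: 6.6
position: [0.4816, 0.0325, 0.1706]
orientation: [0.598, 0.801, -0.0, 0.0]
force: [-0.4, -0.0, -0.9]
width: 0.613
grasp_force: 31.9
```

Run:
```python
from fit import *
C=cal("wrist"); im,d=vision.capture("wrist"); o=bot.get_obs(); print(o["position"],o["width"],o["grasp_force"]); W=cloud("wrist",d,C); save("w2.png",im); np.savez("w2.npz",d=d,M=C[1],e=C[2])
t=np.nanmedian(W[...,2][abs(W[...,2])<.008]); print("table",t)
P,m=tray(W,t); print("tray",len(P),np.median(P[:,2]),rect(P[:,:2]),P.min(0),P.max(0))
F=W[(abs(W[...,2]-t-.006)<.004)&(np.hypot(W[...,0]-.5286,W[...,1]-.1205)<.04)]; print("floor",len(F),F.mean(0),rect(F[:,:2]))
P=W[(abs(W[...,0]-.5625)<.045)&(abs(W[...,1]-.0025)<.045)&(W[...,2]>.09)&(W[...,2]<.11)]
if len(P): print("carton",len(P),np.median(P[:,2]),rect(P[:,:2]))
P=W[(abs(W[...,0]-.546)<.03)&(abs(W[...,1]-.06)<.025)&(W[...,2]>.057)&(W[...,2]<.075)]
if len(P): print("sb",len(P),np.median(P[:,2]),rect(P[:,:2]))
```

```text
[0.4815 0.0316 0.1705] 0.6091053707637826 31.938060682732612
table -0.0011590686075894086
tray 14375 0.022656872175904064 (array([541.3,  83.2]), array([100.7, 170.9]), 16.1) [0.4705 0.0146 0.0183] [0.612  0.1758 0.0257]
floor 3531 [0.5318 0.1213 0.0048] (array([531.8, 120.5]), array([56.5, 58.6]), 9.0)
carton 1942 0.09988855799413608 (array([570.5,   4.6]), array([45.2, 40.6]), 15.3)
sb 1011 0.06454532798683868 (array([546.5,  58.8]), array([26.8, 26.7]), 19.5)
```

View pics/w2.png

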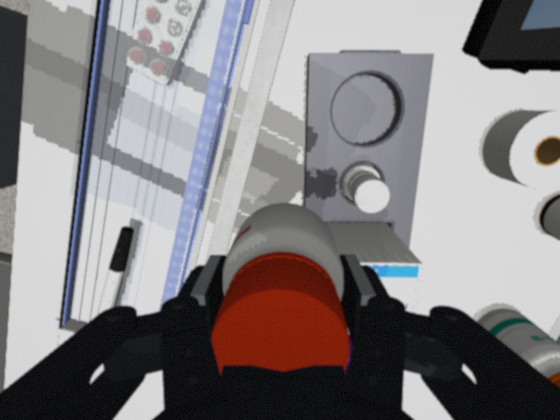

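```bash
cat > well.py <<'E'
from fit import *
def hole(W,t,c0=(.5286,.1205)):
    m=(abs(W[...,2]-t-.0237)<.0025)
    A=np.arctan2(W[...,1]-c0[1],W[...,0]-c0[0]); r=np.hypot(W[...,0]-c0[0],W[...,1]-c0[1]); Q=[]
    for a in np.arange(-180,180,5):
        s=m&(abs(np.degrees(A)-a)<2.5)&(r>.02)&(r<.06)
        if s.sum()>3:
            i=np.argsort(r[s])[:2]; Q.append(W[s][i,:2].mean(0))
    Q=np.array(Q); f=lambda p:np.hypot(Q[:,0]-p[0],Q[:,1]-p[1])-p[2]
    s=least_squares(f,[*c0,.03],loss="soft_l1",f_scale=.001); return s.x,len(Q),np.abs(s.fun).mean()
if __name__=="__main__":
    z=np.load("w2.npz"); C=(vision.get_calibration("wrist"),z["M"],z["e"]); W=cloud("wrist",z["d"],C)
    print("wrist",hole(W,-.00116))
    z=np.load("side0.npz"); print("side",hole(cloud("side",z["d"]),0))
    K=W[(abs(W[...,0]-.48)<.06)&(abs(W[...,1]-.03)<.06)]; o=np.array([.4815,.0318])
    h=np.histogram(K[:,2][(K[:,2]>.15)&(K[:,2]<.25)],bins=20); print(np.c_[h[1][:-1],h[0]].T)
    im=cv2.imread("pics/w2.png").astype(int); red=(im[...,2]>90)&(im[...,1]<60)&(im[...,0]<60)
    P=W[red]; zt=np.percentile(P[:,2],[5,50,95]); print("red",len(P),zt)
    T=P[P[:,2]<.4]; 
    # cap side: fit circle of known radius 22 to side points
    for lo,hi in [(.205,.212),(.212,.219),(.219,.226)]:
        S=T[(T[:,2]>lo)&(T[:,2]<hi)]
        if len(S)>20:
            s=least_squares(lambda p:np.hypot(S[:,0]-p[0],S[:,1]-p[1])-.022,o,loss="soft_l1",f_scale=.001); print(lo,len(S),s.x,np.abs(s.fun).mean())
E
python3 well.py
```

```text
wrist (array([0.5301, 0.1202, 0.0295]), 72, np.float64(0.00016312957834326144))
side (array([0.5284, 0.1211, 0.0321]), 72, np.float64(0.0010447448648055319))
[[    0.15      0.155     0.16      0.165     0.17      0.175     0.18
      0.185     0.19      0.195     0.2       0.205     0.21      0.215
      0.22      0.225     0.23      0.235     0.24      0.245]
 [  214.      237.      250.      292.      314.      476.     1082.
   2702.     1162.      813.     1196.     1381.     1399.     2023.
   3190.    15729.     2938.     3270.     4845.     6539.   ]]
red 10900 [nan nan nan]
0.212 225 [0.4818 0.0321] 0.0002591992608407283
0.219 1644 [0.4823 0.032 ] 0.0011948511991483825
```

The wrist picture shows the empty well at (367,107) and the small bottle at (365,190). The held bottle's cap centre lies within 1 mm of the tool axis. I'll move over the well and lower part way.

>>> jog_arm(motion=[2.4,2.35,0,0,0,2.4,2.35,0,0,0,2.35,2.35,0,0,0,0,0,4,0,0,0,0,4,0,0])

```text
t: 7.15
position: [0.5313, 0.1194, 0.0909]
orientation: [0.6, 0.8, 0.001, 0.002]
force: [-0.4, 0.3, -1.6]
width: 0.601
grasp_force: 32.0
```

>>> jog_arm(motion=[0,0,2.5,0,0,0,0,0,0,0,0,0,0,0,0])

```text
t: 7.45
position: [0.5295, 0.119, 0.0657]
orientation: [0.6, 0.8, -0.0, -0.0]
force: [0.8, 0.1, -0.3]
width: 0.608
grasp_force: 32.0
```

Run:
```python
from fit import *
o=bot.get_obs(); print(o["position"],o["force"],o["width"])
im,d=vision.capture("side"); W=cloud("side",d); save("s2.png",cv2.resize(im[190:330,160:330],None,fx=4,fy=4,interpolation=cv2.INTER_CUBIC))
hsv=cv2.cvtColor(im,cv2.COLOR_RGB2HSV)
P=W[(abs(W[...,0]-.53)<.045)&(abs(W[...,1]-.121)<.045)&(W[...,2]>.032)&(W[...,2]<.062)]; print(len(P),P.min(0),P.max(0),circ(P[:,:2]))
s=least_squares(lambda p:np.hypot(P[:,0]-p[0],P[:,1]-p[1])-.027,[.53,.12],loss="soft_l1",f_scale=.001); print(s.x,abs(s.fun).mean())
```

```text
[0.5295 0.119  0.0657] [ 0.8131  0.1012 -0.2833] 0.6077846593294265Traceback (most recent call last):
  File "<stdin>", line 5, in <module>
    return umr_minimum(a, axis, None, out, keepdims, initial, where)
ValueError: zero-size array to reduction operation minimum which has no identity
```

View pics/s2.png

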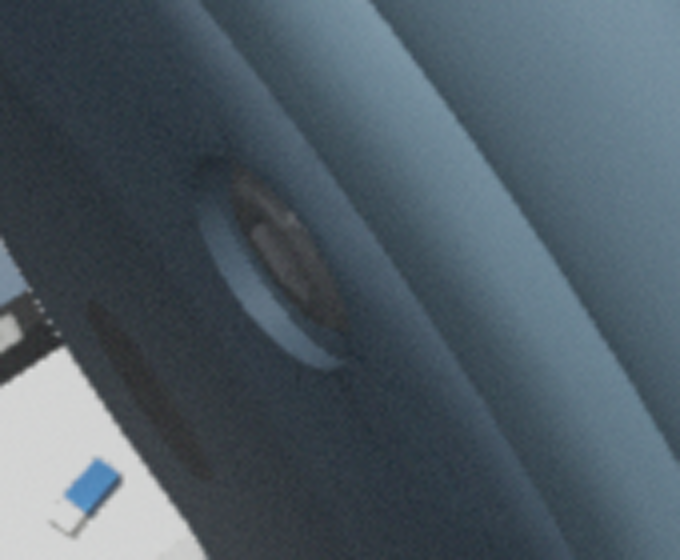

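Run:
```python
from fit import *
C=cal("wrist"); im,d=vision.capture("wrist"); W=cloud("wrist",d,C); t=np.nanmedian(W[...,2][abs(W[...,2])<.008]); print("table",t)
c0=np.array([.5293,.1199]); r=np.hypot(W[...,0]-c0[0],W[...,1]-c0[1])
P=W[(r<.04)&(W[...,2]>.03)&(W[...,2]<.125)]; h=np.histogram(P[:,2],12); print(np.c_[h[1][:-1],h[0]].T)
B=P[(P[:,2]>.042)&(P[:,2]<.085)]
# only body points: side facing cam
s=least_squares(lambda p:np.hypot(B[:,0]-p[0],B[:,1]-p[1])-.027,c0,loss="soft_l1",f_scale=.001); print("body",len(B),s.x,np.median(abs(s.fun)))
K=P[(P[:,2]>.107)&(P[:,2]<.12)]
s=least_squares(lambda p:np.hypot(K[:,0]-p[0],K[:,1]-p[1])-.022,c0,loss="soft_l1",f_scale=.001); print("cap",len(K),s.x,np.median(abs(s.fun)))
m=(abs(W[...,2]-t-.0237)<.0025); A=np.degrees(np.arctan2(W[...,1]-c0[1],W[...,0]-c0[0])); Q=[]
for a in np.arange(-180,180,5):
    q=m&(abs(A-a)<2.5)&(r>.02)&(r<.05)
    if q.sum()>5:
        i=np.argsort(r[q])[:2]; Q.append([a,*W[q][i,:2].mean(0)])
Q=np.array(Q); print("rim angles",Q[:,0].min(),Q[:,0].max(),len(Q))
s=least_squares(lambda p:np.hypot(Q[:,1]-p[0],Q[:,2]-p[1])-.0295,c0,loss="soft_l1",f_scale=.0005); print("rim",s.x,np.median(abs(s.fun)))
```

```text
table -0.0011726143997380922
[[    0.0412     0.0482     0.0552     0.0622     0.0692     0.0761
      0.0831     0.0901     0.0971     0.1041     0.111      0.118 ]
 [  239.       305.       365.       416.       597.      1948.
   2750.      1162.      1645.      2014.      2160.     11480.    ]]
body 5082 [0.532  0.1176] 0.0007218707892174565
cap 3782 [0.5301 0.119 ] 0.0007866214040790284
rim angles -180.0 175.0 46
rim [0.5304 0.1203] 0.00013897168988039228
```

Run:
```python
from fit import *
C=cal("wrist"); im,d=vision.capture("wrist"); W=cloud("wrist",d,C)
c0=np.array([.5293,.1199]); r=np.hypot(W[...,0]-c0[0],W[...,1]-c0[1]); A=np.degrees(np.arctan2(W[...,1]-c0[1],W[...,0]-c0[0]))
for rr,lo,hi in [(.027,.042,.06),(.027,.06,.082),(.022,.104,.117)]:
    K=W[(r<.04)&(abs(A-106)<50)&(W[...,2]>lo)&(W[...,2]<hi)]
    s=least_squares(lambda p:np.hypot(K[:,0]-p[0],K[:,1]-p[1])-rr,c0,loss="soft_l1",f_scale=.0005); print(lo,len(K),s.x,np.median(abs(s.fun)))
```

```text
0.042 670 [0.5327 0.1181] 0.0001475198500945716
0.06 1501 [0.5323 0.1183] 0.0001930804588826246
0.104 1621 [0.5311 0.119 ] 0.0002141338955198857
```

Run:
```python
from fit import *
C=cal("wrist"); im,d=vision.capture("wrist"); W=cloud("wrist",d,C); save("w3.png",im)
def plane(m):
    P=W[m]; P=P[~np.isnan(P[:,0])]; A=np.c_[P[:,:2],np.ones(len(P))]; s=np.linalg.lstsq(A,P[:,2],rcond=None)[0]; return s,len(P)
print("table",plane(abs(W[...,2]+.001)<.005)); print("tray",plane((abs(W[...,2]-.0225)<.003)&(abs(W[...,0]-.54)<.1)&(abs(W[...,1]-.08)<.1)))
c0=np.array([.5293,.1199]); r=np.hypot(W[...,0]-c0[0],W[...,1]-c0[1]); A=np.degrees(np.arctan2(W[...,1]-c0[1],W[...,0]-c0[0]))
for w in (30,50,70):
  K=W[(r<.04)&(abs(A-106)<w)&(W[...,2]>.042)&(W[...,2]<.08)]
  # tilted cylinder: centre linear in z, free radius
  s=least_squares(lambda p:np.hypot(K[:,0]-p[0]-p[3]*(K[:,2]-.06),K[:,1]-p[1]-p[4]*(K[:,2]-.06))-p[2],[*c0,.027,0,0],loss="soft_l1",f_scale=.0005); print(w,len(K),s.x,np.median(abs(s.fun)))
T=W[(r<.03)&(W[...,2]>.1185)&(W[...,2]<.13)]; print("cap top",len(T),rect(T[:,:2]),np.median(T[:,2]))
```

```text
table (array([ 0.0007,  0.0011, -0.0018]), 85363)
tray (array([ 0.001 , -0.0038,  0.0226]), 10705)
30 1275 [ 0.5326  0.1186  0.0268 -0.0267  0.0135] 0.00012889019396035428
50 1878 [ 0.5326  0.1181  0.0273 -0.0239  0.0137] 0.00013017097662780704
70 2171 [ 0.5326  0.1181  0.0273 -0.025   0.0133] 0.00012123824043693346
cap top 10266 (array([527.5, 126.5]), array([56.9, 30.5]), 19.3) 0.12380534192030675
```

View pics/w3.png

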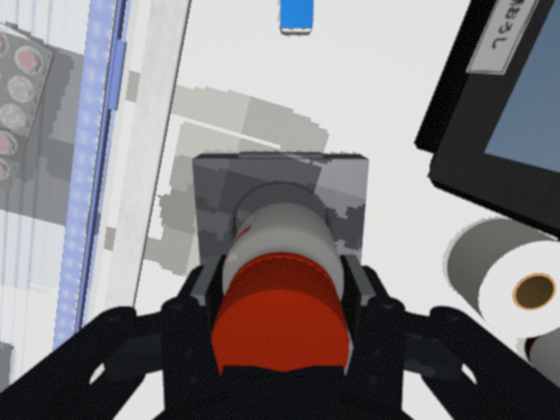

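The wrist view shows the bottle body at column ~283 and the well rim arc at (235–327,185). The fit puts the bottle's foot about 2–3 mm off the well centre, so I'll correct that and lower gently.

>>> jog_arm(motion=[0.25,-0.15,0,0,0,0,0,1,0,0,0,0,0.8,0,0,0,0,0.6,0,0,0,0,0,0,0])

```text
t: 8.15
position: [0.5259, 0.1221, 0.0397]
orientation: [0.599, 0.8, -0.001, -0.001]
force: [0.1, 0.4, -0.8]
width: 0.604
grasp_force: 32.0
```

```bash
cat > bp.py <<'E'
from fit import *
o=bot.get_obs(); print(o["position"],o["force"],o["moment"])
C=cal("wrist"); im,d=vision.capture("wrist"); W=cloud("wrist",d,C)
c0=np.array([.5293,.1199]); r=np.hypot(W[...,0]-c0[0],W[...,1]-c0[1]); A=np.degrees(np.arctan2(W[...,1]-c0[1],W[...,0]-c0[0]))
K=W[(r<.04)&(abs(A-106)<50)&(W[...,2]>.027)&(W[...,2]<.05)]
s=least_squares(lambda p:np.hypot(K[:,0]-p[0]-p[3]*(K[:,2]-.03),K[:,1]-p[1]-p[4]*(K[:,2]-.03))-p[2],[*c0,.027,0,0],loss="soft_l1",f_scale=.0005); print(len(K),s.x,np.median(abs(s.fun)))
m=(abs(W[...,2]-.0225)<.002); Q=[]
for a in np.arange(-180,180,5):
    q=m&(abs(A-a)<2.5)&(r>.02)&(r<.05)
    if q.sum()>5:
        i=np.argsort(r[q])[:2]; Q.append([a,*W[q][i,:2].mean(0)])
Q=np.array(Q); s=least_squares(lambda p:np.hypot(Q[:,1]-p[0],Q[:,2]-p[1])-.0295,c0,loss="soft_l1",f_scale=.0005); print("rim",len(Q),s.x,np.median(abs(s.fun)))
T=W[(r<.028)&(W[...,2]<.13)&(W[...,2]>.06)]; print("ztop",np.percentile(T[:,2],[50,80,95,99]))
E
python3 bp.py
```

```text
[0.5259 0.1221 0.0397] [ 0.1423  0.4209 -0.8049] [-0.0206 -0.0315 -0.0071]
1274 [ 0.5274  0.1207  0.0272 -0.0188  0.0159] 0.00011447730057567197
rim 40 [0.5291 0.1183] 0.0004021850156620335
ztop [0.0965 0.1211 0.1265 0.1288]
```

>>> jog_arm(motion=[0,0,0.5,0,0,0,0,0.4,0,0,0,0,0.1,0,0,0,0,0,0,0])

```text
t: 8.6
position: [0.5277, 0.1223, 0.0335]
orientation: [0.599, 0.8, 0.0, 0.0]
force: [-8.3, 0.2, 19.9]
width: 0.606
grasp_force: 33.9
```

>>> jog_arm(motion=[0,0,0,0,0])

```text
t: 8.7
position: [0.5277, 0.1223, 0.0335]
orientation: [0.599, 0.8, 0.0, 0.0]
force: [-7.8, -0.3, 19.6]
width: 0.607
grasp_force: 33.9
```

Run:
```python
from fit import *
o=bot.get_obs(); print(o["position"],o["force"],o["moment"])
for n in ["wrist","scene"]:
    C=cal(n); im,d=vision.capture(n); W=cloud(n,d,C)
    c0=np.array([.5285,.121]); r=np.hypot(W[...,0]-c0[0],W[...,1]-c0[1])
    red=(im[...,0]>100)&(im[...,1]<70)&(r<.04); P=W[red]; print(n,red.sum())
    if red.sum()>30: h=np.histogram(P[:,2],14); print(np.round(np.c_[h[1][:-1],h[0]].T,4)); T=P[(P[:,2]>np.percentile(P[:,2],70))]; A=np.c_[T[:,:2]-c0,np.ones(len(T))]; print(np.linalg.lstsq(A,T[:,2],rcond=None)[0])
```

```text
[0.5277 0.1223 0.0335] [-7.7809 -0.2887 19.5943] [-0.0577  1.4295 -0.0561]
wrist 9373
[[   0.0623    0.0644    0.0666    0.0687    0.0709    0.073     0.0752
     0.0773    0.0794    0.0816    0.0837    0.0859    0.088     0.0902]
 [  57.      232.       17.        0.        0.        0.        0.
     0.        0.        0.        0.       63.     4628.     4376.    ]]
[ 0.007  -0.0034  0.0909]
scene 0
```

Cap top reads 0.0909, plus the wrist camera's 1.2 mm low bias, so about 0.092 = 6 + 86 mm. The bottle is on the well floor; I'll relieve the push and release.

>>> jog_arm(motion=[0,0,-0.2,0,0,0,0,0,0,0.4,0,0,0,0,1,0,0,0,0,1,0,0,0,0,1])

```text
t: 9.3
position: [0.527, 0.1221, 0.033]
orientation: [0.6, 0.8, -0.0, -0.0]
force: [-0.0, 0.3, -0.5]
width: 1.004
grasp_force: 0.0
```

>>> jog_arm(motion=[0,0,-1,0,1,0,0,-3,0,1,0,0,-4,0,1,0,0,-4,0,1,0,0,-4,0,1])

```text
t: 9.8
position: [0.5269, 0.1221, 0.1955]
orientation: [0.6, 0.8, 0.0, 0.0]
force: [0.5, 0.4, 0.2]
width: 0.993
grasp_force: 0.0
```

>>> jog_arm(motion=[-4.5,0,0,0,1,-4.5,0,0,0,1,0,0,0,0,1,0,0,0,0,1])

```text
t: 10.2
position: [0.5524, 0.035, 0.1937]
orientation: [0.6, 0.8, 0.0, -0.0]
force: [-0.1, 0.4, 0.7]
width: 1.0
grasp_force: 0.0
```

Run:
```python
from fit import *
o=bot.get_obs(); print(o["position"],o["force"])
C=cal("wrist"); im,d=vision.capture("wrist"); W=cloud("wrist",d,C); save("w4.png",im); np.savez("w4.npz",d=d,im=im,M=C[1],e=C[2])
c0=np.array([.5285,.121]); r=np.hypot(W[...,0]-c0[0],W[...,1]-c0[1])
P=W[(r<.045)&(W[...,2]>.08)&(W[...,2]<.1)]; T=P[P[:,2]>np.median(P[:,2])-.003]; A=np.c_[T[:,:2]-T[:,:2].mean(0),np.ones(len(T))]; print("cap",len(T),rect(T[:,:2]),np.linalg.lstsq(A,T[:,2],rcond=None)[0])
P=W[(abs(W[...,0]-.5625)<.045)&(abs(W[...,1]-.0025)<.045)&(W[...,2]>.09)&(W[...,2]<.11)]; print("carton",len(P),np.median(P[:,2]),rect(P[:,:2]))
P=W[(abs(W[...,0]-.546)<.03)&(abs(W[...,1]-.06)<.025)&(W[...,2]>.057)&(W[...,2]<.075)]; print("sb",len(P),np.median(P[:,2]),rect(P[:,:2]))
```

```text
[0.5524 0.035  0.1937] [-0.0868  0.3742  0.7172]
cap 3263 (array([527.8, 122.1]), array([43.4, 43.3]), 15.9) [ 0.0266 -0.0174  0.0903]
carton 3818 0.10001665119283926 (array([564.1,   2.5]), array([58.1, 40.9]), 15.6)
sb 866 0.0647051813142267 (array([546.9,  58.9]), array([27. , 26.7]), 87.3)
```

View pics/w4.png

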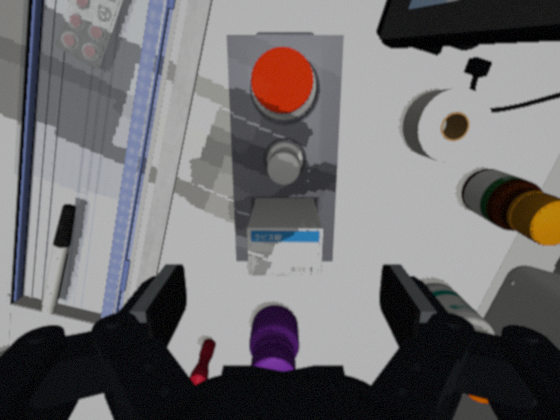

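Run:
```python
from fit import *
z=np.load("w4.npz"); C=(vision.get_calibration("wrist"),z["M"],z["e"]); W=cloud("wrist",z["d"],C)
def pl(n,c,rad,zl,zh):
    r=np.hypot(W[...,0]-c[0],W[...,1]-c[1]); P=W[(r<rad)&(W[...,2]>zl)&(W[...,2]<zh)]
    s=np.zeros(3)
    for i in range(5):
        A=np.c_[P[:,:2]-c,np.ones(len(P))]; s=np.linalg.lstsq(A,P[:,2],rcond=None)[0]; P=P[abs(A@s-P[:,2])<.001]
    print(n,len(P),s)
pl("cap",[.5278,.1221],.018,.085,.1); pl("carton",[.5641,.0025],.019,.095,.11); pl("sb",[.5469,.0589],.011,.06,.07)
pl("tray",[.546,.061],.12,.021,.025)
z=np.load("side0.npz"); W=cloud("side",z["d"]); pl("bottle before(side)",[.4142,-.2377],.018,.08,.1)
```

```text
cap 1903 [ 0.0285 -0.0192  0.0905]
carton 1539 [-0.0014 -0.0005  0.1002]
sb 473 [0.0394 0.0243 0.0649]
tray 11591 [-0.0008 -0.0006  0.0228]
bottle before(side) 68 [ 0.0341 -0.0356  0.0858]
```

Run:
```python
from fit import *
z=np.load("w4.npz"); W=cloud("wrist",z["d"],(vision.get_calibration("wrist"),z["M"],z["e"]))
def cyl(W,c,rad,zl,zh,n):
    r=np.hypot(W[...,0]-c[0],W[...,1]-c[1]); K=W[(r<rad+.008)&(r>rad-.008)&(W[...,2]>zl)&(W[...,2]<zh)]; zm=(zl+zh)/2
    s=least_squares(lambda p:np.hypot(K[:,0]-p[0]-p[3]*(K[:,2]-zm),K[:,1]-p[1]-p[4]*(K[:,2]-zm))-p[2],[*c,rad,0,0],loss="soft_l1",f_scale=.0005); print(n,len(K),s.x,np.median(abs(s.fun)))
cyl(W,[.5285,.121],.027,.027,.06,"bottle body"); cyl(W,[.5278,.122],.022,.07,.088,"cap"); cyl(W,[.547,.059],.017,.027,.045,"sb body")
for n in ["side","scene"]:
    z=np.load(n+"0.npz"); W0=cloud(n,z["d"]); cyl(W0,[.4144,-.238],.027,.006,.055,n+" before body"); 
    r=np.hypot(W0[...,0]-.4144,W0[...,1]+.238); P=W0[(r<.02)&(W0[...,2]>.08)&(W0[...,2]<.095)]; A=np.c_[P[:,:2]-[.4144,-.238],np.ones(len(P))]; print(np.linalg.lstsq(A,P[:,2],rcond=None)[0],len(P))
    cyl(W0,[.529,.1205],.029,.006,.03,"x")
```

```text
bottle body 505 [ 0.5308  0.1182  0.0257 -0.3928  0.6102] 0.00046953474148569985
cap 29 [0.5276 0.1218 0.0218 0.0052 0.0288] 0.0001322908444599466
sb body 111 [ 0.548   0.0584  0.0144 -0.0418 -0.0553] 0.00030448974127478094
side before body 288 [ 0.4157 -0.2395  0.0257  0.015  -0.0648] 0.0011714090355308682
[ 0.0298 -0.011   0.0858] 160
x 381 [ 0.5266  0.1212  0.0327  0.3039 -0.0661] 0.0019171152082844804
scene before body 31 [ 0.4165 -0.2357  0.024  -0.0979 -0.3418] 0.0008996834990968872
[ 0.0203 -0.027   0.0841] 143
x 189 [0.5269 0.119  0.0325 0.1503 0.1094] 0.0017299649892346877
```

The wrist view shows the bottle in the well (red cap at (282,80)), the small bottle at (285,165) undisturbed and the carton top at (285,245). The cap's slight slope was already there before I moved it, so the bottle is seated. The tool axis stays vertical, so the 24° lean has to come from pivoting the carton in a light grip against its well lip. Picking up the carton now.

>>> jog_arm(motion=[-1.75,0.05,0,0,1,-1.75,0.05,2.3,0,1,0,0,4,0,1,0,0,4,0,1,0,0,3,0,1])

```text
t: 10.75
position: [0.5621, 0.0029, 0.0579]
orientation: [0.599, 0.801, -0.001, -0.001]
force: [-0.6, -0.2, -0.5]
width: 1.0
grasp_force: 0.0
```

>>> jog_arm(motion=[0,0,0,0,1,0,0,0,0,0.1,0,0,0,0,0.1,0,0,0,0,0.1,0,0,0,0,0.1], squeeze=20)

```text
t: 11.25
position: [0.565, 0.0022, 0.0626]
orientation: [0.599, 0.8, 0.001, 0.002]
force: [0.8, 0.3, 6.2]
width: 0.679
grasp_force: 22.4
```

>>> jog_arm(motion=[0,0,-0.3,0,0.1,0,0,-0.4,0,0.1,0,0,-0.4,0,0.1,0,0,0,0,0.1])

```text
t: 11.65
position: [0.5636, 0.0024, 0.072]
orientation: [0.6, 0.8, 0.0, 0.0]
force: [0.4, 0.1, -0.0]
width: 0.677
grasp_force: 21.8
```

>>> jog_arm(motion=[-0.4,0,0,0,0.1,-0.4,0,0,0,0.1,-0.4,0,0,0,0.1,-0.4,0,0,0,0.1,0,0,0,0,0.1])

```text
t: 12.15
position: [0.5678, -0.0135, 0.0712]
orientation: [0.6, 0.8, -0.0, -0.0]
force: [-0.9, 1.8, 0.2]
width: 0.673
grasp_force: 22.1
```

```bash
cat > tilt.py <<'E'
from fit import *
# broad-face/top normal of the held carton in tool axes, from wrist depth
def tilt(show=None):
    o=bot.get_obs(); Rt=R.from_quat(o["orientation"]).as_matrix(); C=cal("wrist"); im,d=vision.capture("wrist")
    W=cloud("wrist",d,C); T=(W-o["position"])@Rt
    if show: save(show,im); np.savez("t.npz",T=T,im=im)
    # carton region: within +-27 mm of tool y, z (down) > -.05
    m=(abs(T[...,1])<.026)&(T[...,2]>-.06)&(T[...,2]<.045)&(abs(T[...,0])<.075); P=T[m]
    print("pts",len(P)); rng=np.random.default_rng(0)
    for k in range(3):
        if len(P)<80: break
        best=None
        for _ in range(300):
            a,b,c=P[rng.choice(len(P),3,False)]; n=np.cross(b-a,c-a); l=np.linalg.norm(n)
            if l<1e-5: continue
            n/=l; i=abs((P-a)@n)<.0008
            if best is None or i.sum()>best.sum(): best=i
        Q=P[best]; c=Q.mean(0); n=np.linalg.svd(Q-c)[2][2]; n*=np.sign(-n[2]) or 1
        print("plane",best.sum(),"c(mm)",np.round(c*1000,1),"n",n,"elev deg %.1f"%np.degrees(np.arctan2(-n[2],n[0])),"ext",np.round(np.percentile(Q,[1,99],axis=0)*1000).tolist()); P=P[~best]
    return o
if __name__=="__main__":
    import sys; o=tilt(sys.argv[1] if len(sys.argv)>1 else None); print(o["position"],o["force"])
E
python3 tilt.py w5.png
```

```text
pts 24851
plane 11389 c(mm) [24.2 -0.5 -9.2] n [ 0.9856  0.0037 -0.169 ] elev deg 9.7 ext [[18.0, -26.0, -41.0], [33.0, 25.0, 43.0]]
plane 10227 c(mm) [  0.2   0.1 -38. ] n [-0.167  -0.0005 -0.986 ] elev deg 99.6 ext [[-20.0, -25.0, -41.0], [17.0, 25.0, -34.0]]
plane 1124 c(mm) [69.2  0.4  6.8] n [-0.0006 -0.0207 -0.9998] elev deg 90.0 ext [[62.0, -12.0, 6.0], [75.0, 13.0, 8.0]]
[ 0.5678 -0.0135  0.0712] [-0.876   1.7809  0.1626]
```

Pivoting works: 9.7° of lean after 16 mm, with only 2 N. Continuing.

>>> jog_arm(motion=[-0.4,0,0,0,0.1,-0.4,0,0,0,0.1,-0.4,0,0,0,0.1,-0.4,0,0,0,0.1,0,0,0,0,0.1])

```text
t: 12.7
position: [0.5722, -0.0289, 0.071]
orientation: [0.6, 0.8, -0.0, -0.0]
force: [-0.4, 1.1, -0.3]
width: 0.678
grasp_force: 22.3
```

```bash
python3 tilt.py w6.png
```

```text
pts 26218
plane 16412 c(mm) [ 29.1   0.  -11.6] n [ 0.9322  0.0006 -0.3619] elev deg 21.2 ext [[16.0, -25.0, -45.0], [50.0, 25.0, 41.0]]
plane 8420 c(mm) [ -0.5   0.1 -38.4] n [-0.362   0.0002 -0.9322] elev deg 111.2 ext [[-20.0, -25.0, -45.0], [15.0, 25.0, -30.0]]
plane 582 c(mm) [ 25.   -2.5 -22.5] n [ 0.9312  0.0495 -0.3612] elev deg 21.2 ext [[15.0, -26.0, -44.0], [49.0, 25.0, 40.0]]
[ 0.5722 -0.0289  0.071 ] [-0.3906  1.0708 -0.2607]
```

>>> jog_arm(motion=[-0.2,0,0,0,0.1,-0.2,0,0,0,0.1,0,0,0,0,0.1])

```text
t: 13.05
position: [0.5733, -0.0322, 0.0712]
orientation: [0.6, 0.8, -0.0, -0.0]
force: [-1.2, 2.1, -1.0]
width: 0.68
grasp_force: 22.3
```

```bash
python3 tilt.py w6.png
```

```text
pts 26807
plane 17074 c(mm) [ 30.1  -0.2 -12.3] n [ 0.9175 -0.0001 -0.3978] elev deg 23.4 ext [[16.0, -26.0, -45.0], [53.0, 25.0, 39.0]]
plane 7943 c(mm) [ -0.5   0.1 -38.6] n [-0.3969 -0.0018 -0.9178] elev deg 113.4 ext [[-20.0, -25.0, -45.0], [15.0, 26.0, -30.0]]
plane 1021 c(mm) [ 23.6   6.  -24.9] n [ 0.9166 -0.0044 -0.3998] elev deg 23.6 ext [[14.0, -24.0, -46.0], [48.0, 26.0, 31.0]]
[ 0.5733 -0.0322  0.0712] [-1.2204  2.1327 -1.0374]
```

>>> jog_arm(motion=[-0.1,0,0,0,0.1,0,0,0,0,0.1])

```text
t: 13.3
position: [0.5736, -0.033, 0.0712]
orientation: [0.6, 0.8, -0.0, -0.0]
force: [-1.7, 3.6, -1.3]
width: 0.675
grasp_force: 22.3
```

>>> jog_arm(motion=[0,0,0,0,0.1,0,0,-0.5,0,0.1,0,0,-2,0,0.1,0,0,-4,0,0.1,0,0,-4,0,0.1], squeeze=40)

```text
t: 13.8
position: [0.5736, -0.0338, 0.1776]
orientation: [0.6, 0.8, -0.0, 0.0]
force: [-0.2, -0.7, 0.7]
width: 0.674
grasp_force: 48.6
```

>>> jog_arm(motion=[0,0,-4,0,0.1,0,0,-4,0,0.1,0,0,-4,0,0.1,0,0,0,0,0.1,0,0,0,0,0.1])

```text
t: 14.3
position: [0.5746, -0.0338, 0.2983]
orientation: [0.6, 0.8, 0.0, 0.002]
force: [-0.3, -0.2, -0.8]
width: 0.676
grasp_force: 48.7
```

```bash
python3 tilt.py w7.png
python3 - <<'E'
from fit import *
# camera head from the first side/scene pictures
for n in ["side","scene"]:
    im0,d=vision.capture(n); C=cal(n); W=cloud(n,d,C)
    for r in vision.silhouettes(n,"camera_head")[:1]:
        m=cv2.erode(r["region"].astype(np.uint8),np.ones((2,2)))>0; P=W[m]; P=P[~np.isnan(P[:,0])]; P=P[(P[:,2]>.17)&(P[:,0]<.71)]
        rng=np.random.default_rng(1); print(n,r["confidence"],len(P))
        for k in range(3):
            if len(P)<40: break
            best=None
            for _ in range(500):
                a,b,c=P[rng.choice(len(P),3,False)]; nn=np.cross(b-a,c-a); l=np.linalg.norm(nn)
                if l<1e-5: continue
                i=abs((P-a)@(nn/l))<.0012
                if best is None or i.sum()>best.sum(): best=i
            Q=P[best]; c=Q.mean(0); nn=np.linalg.svd(Q-c)[2][2]; nn*=np.sign(nn@(C[2]-c)); print(len(Q),c,nn); P=P[~best]
E
```

```text
pts 26778
plane 17354 c(mm) [ 30.2  -0.  -12.4] n [ 0.9143  0.0009 -0.4051] elev deg 23.9 ext [[15.0, -26.0, -45.0], [53.0, 25.0, 39.0]]
plane 7909 c(mm) [ -0.7   0.2 -38.4] n [-0.4042 -0.0013 -0.9147] elev deg 113.8 ext [[-20.0, -25.0, -45.0], [15.0, 26.0, -29.0]]
plane 717 c(mm) [ 24.1   3.7 -23.7] n [ 0.9126 -0.0003 -0.4089] elev deg 24.1 ext [[14.0, -25.0, -46.0], [49.0, 26.0, 32.0]]
[ 0.5746 -0.0338  0.2983] [-0.3241 -0.2309 -0.7719]
scene 0.62 379
100 [ 0.6359 -0.2391  0.2437] [-0.5678  0.      0.8232]
51 [ 0.6305 -0.2406  0.2429] [-0.4779  0.0545  0.8767]
44 [ 0.6374 -0.2435  0.2422] [-0.5596  0.0284  0.8283]
```

Lean is 23.9°. Next I'll turn the tool so the leaned face looks at the check camera, and hover where the wrist camera can measure the head from above.

>>> jog_arm(motion=[0,0,0,0.145,0.1,0,0,0,0.145,0.1,0,0,0,0.145,0.1,0,0,0,0.145,0.1,0,0,0,0.145,0.1])

```text
t: 15.05
position: [0.5733, -0.033, 0.295]
orientation: [0.846, 0.533, -0.001, -0.001]
force: [-0.3, 0.8, -1.2]
width: 0.677
grasp_force: 48.6
```

>>> jog_arm(motion=[0,0,0,0.145,0.1,0,0,0,0.145,0.1,0,0,0,0.145,0.1,0,0,0,0.145,0.1,0,0,0,0.145,0.1])

```text
t: 15.55
position: [0.5732, -0.033, 0.295]
orientation: [0.98, 0.199, -0.001, -0.0]
force: [-0.1, 0.8, -0.8]
width: 0.674
grasp_force: 48.6
```

>>> jog_arm(motion=[0,0,0,0.145,0.1,0,0,0,0.145,0.1,0,0,0,0.145,0.1,0,0,0,0.145,0.1,0,0,0,0,0.1])

```text
t: 16.05
position: [0.5733, -0.033, 0.2952]
orientation: [0.996, -0.088, -0.001, -0.0]
force: [0.7, 0.2, -0.9]
width: 0.676
grasp_force: 48.7
```

>>> jog_arm(motion=[0.2,4.7,-1.1,0,0.1,0.2,4.7,-1.1,0,0.1,0.2,4.7,-1.1,0,0.1,0.2,4.7,-1.1,0,0.1,0,0,0,0,0.1])

```text
t: 16.55
position: [0.5481, -0.2255, 0.3411]
orientation: [0.996, -0.088, 0.0, 0.001]
force: [-1.0, 0.9, -0.6]
width: 0.678
grasp_force: 48.7
```

Run:
```python
from fit import *
o=bot.get_obs(); print(o["position"],o["orientation"],o["joint_pos"])
C=cal("wrist"); im,d=vision.capture("wrist"); W=cloud("wrist",d,C); save("w8.png",im); np.savez("w8.npz",d=d,im=im,M=C[1],e=C[2])
print(C[0]["fx"])
for l in ["camera_head","check_camera"]:
    for r in vision.silhouettes("wrist",l)[:2]:
        v,u=np.nonzero(r["region"]); print(l,r["confidence"],len(u),u.min(),u.max(),v.min(),v.max()); np.save(l+".npy",r["region"]) if r is not None else 0
```

```text
[ 0.5481 -0.2255  0.3411] [ 0.9961 -0.088   0.0005  0.0015] [-0.5892  0.1511  1.4218 -0.0021  1.5664  1.1578]
330.5854720300299
camera_head 0.69 5571 234 309 19 120
check_camera 0.96 7777 214 309 0 120
```

View pics/w8.png

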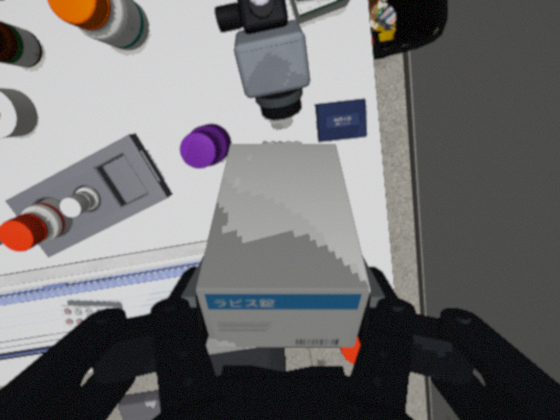

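The wrist view shows the camera head (housing (272,60), lens (280,105)) yawed a few degrees from the tool axis; the carton is held and leaning, with its unprinted broad face towards the camera. Bottle (25,230) and small bottle (70,205) stand in the tray.

```bash
cat > head.py <<'E'
from fit import *
z=np.load("w8.npz"); C=(vision.get_calibration("wrist"),z["M"],z["e"]); W=cloud("wrist",z["d"],C); m=np.load("camera_head.npy")
P=W[m]; P=P[~np.isnan(P[:,0])]; P=P[P[:,2]>.17]; A0=P.copy()
rng=np.random.default_rng(1); best=None
for _ in range(800):
    a,b,c=P[rng.choice(len(P),3,False)]; n=np.cross(b-a,c-a); l=np.linalg.norm(n)
    if l<1e-5: continue
    i=abs((P-a)@(n/l))<.001
    if best is None or i.sum()>best.sum(): best=i
Q=P[best]; c=Q.mean(0); n=np.linalg.svd(Q-c)[2][2]; n*=np.sign(n[2])
print("top face",len(Q),c,n,"tilt %.1f"%np.degrees(np.arccos(n[2])),"yaw from normal %.1f"%np.degrees(np.arctan2(-n[1],-n[0])))
# in-plane rectangle
x=np.array([np.cos(np.radians(-10)),np.sin(np.radians(-10)),0]); x-=n*(x@n); x/=np.linalg.norm(x); y=np.cross(n,x)
uv=np.c_[(Q-c)@x,(Q-c)@y]; print("rect",rect(uv),np.percentile(uv,[1,99],axis=0)*1000)
# edges by row: left/right limits of y along x
xs=np.linspace(*np.percentile(uv[:,0],[12,88]),12); L=[];Rr=[]
for a in xs:
    s=uv[abs(uv[:,0]-a)<.002,1]; L.append(s.min()); Rr.append(s.max())
mid=(np.array(L)+Rr)/2; wdt=np.array(Rr)-L; k=np.polyfit(xs,mid,1); print("width",np.round(wdt*1000,1),"mid slope deg",np.degrees(np.arctan(k[0])),"L",np.degrees(np.arctan(np.polyfit(xs,L,1)[0])),"R",np.degrees(np.arctan(np.polyfit(xs,Rr,1)[0])))
xd=x+y*k[0]; xd/=np.linalg.norm(xd); yaw=np.degrees(np.arctan2(xd[1],xd[0])); print("axis",xd,"yaw %.1f"%yaw)
yd=np.cross(n,xd); c2=c+y*k[1]  # c shifted to mid line at u=0
B=A0-c2; U=np.c_[B@xd,B@yd,B@n]*1000
f=U[(U[:,2]<-3)]; print("all x range of head",np.percentile(U[:,0],[.5,2,98]),"y of lens pts",np.percentile(U[U[:,0]<np.percentile(uv[:,0]*1000,1)-2][:,1],[2,50,98]))
h=np.histogram(U[:,0],np.arange(-45,40,3)); print(np.c_[h[1][:-1],h[0]].T)
for a in np.arange(-42,-12,3):
    s=U[abs(U[:,0]-a)<1.5]
    if len(s)>5: print(a,len(s),np.round(np.percentile(s[:,1],[2,98]),1),"z",np.round(np.percentile(s[:,2],[5,95]),1))
np.savez("head.npz",c2=c2,xd=xd,yd=yd,n=n)
E
python3 head.py
```

```text
top face 2934 [ 0.6481 -0.2381  0.2517] [-0.4067 -0.0108  0.9135] tilt 24.0 yaw from normal 1.5
rect (array([-5. , -0.8]), array([42.6, 43.9]), 12.2) [[-18.7212 -21.8527]
 [ 17.6086  21.8476]]
width [43.7 43.7 44.1 45.  44.1 43.7 44.7 45.1 44.5 44.3 44.1 42.7] mid slope deg 9.769098740121425 L 9.958453168415781 R 9.579528576943403
axis [ 0.9134 -0.0248  0.4064] yaw -1.6
all x range of head [-38.578  -37.074   17.2897] y of lens pts [-16.4111  -0.8693  14.4187]
[[-45 -42 -39 -36 -33 -30 -27 -24 -21 -18 -15 -12  -9  -6  -3   0   3   6
    9  12  15  18  21  24  27  30  33  36]
 [  0  15 143 159 158 119 204 222  66 217 281 302 314 323 336 332 364 350
  372 422 823   2   0   0   0   0   0   0]]
-39 80 [-14.8  13.3] z [-13.5  -3.9]
-36 155 [-16.2  13.3] z [-14.2  -3.9]
-33 164 [-15.7  13.5] z [-13.9  -4. ]
-30 111 [-15.4  14.4] z [-12.9  -3. ]
-27 189 [-18.2  16. ] z [-14.3  -1.7]
-24 242 [-16.9  14.9] z [-12.6  -1.9]
-21 126 [-14.1   9.9] z [-9.1 -3.6]
-18 122 [-18.7  19.4] z [-2.2  0.2]
-15 256 [-20.8  21. ] z [-1.3  1. ]
```

```bash
cat > tgt.py <<'E'
from tilt import *
def G():
    h=np.load("head.npz"); return h["c2"]+h["xd"]*-.0395+h["yd"]*-.0009+h["n"]*-.020
psi=np.radians(0.2); ax=np.array([np.cos(.4189)*np.cos(psi),np.cos(.4189)*np.sin(psi),np.sin(.4189)])
if __name__=="__main__":
    g=G(); g[2]=.218; print("glass",g,"carton centre wanted",g-.12*ax)
    o=tilt(); Rt=R.from_quat(o["orientation"]).as_matrix(); print(o["position"],"X az %.2f"%np.degrees(np.arctan2(Rt[1,0],Rt[0,0])))
    for n in ["side0","scene0"]:
        z=np.load(n+".npz"); W=cloud(n[:-1],z["d"])
        A=W[(abs(W[...,0]-.68)<.03)&(abs(W[...,1]+.238)<.03)&(W[...,2]>.04)&(W[...,2]<.17)]; print(n,"post",len(A),np.median(A,0),A.std(0))
        s=least_squares(lambda p:np.hypot(A[:,0]-p[0],A[:,1]-p[1])-.007,np.median(A,0)[:2],loss="soft_l1",f_scale=.001); print(s.x)
E
python3 tgt.py
```

```text
glass [ 0.6202 -0.2376  0.218 ] carton centre wanted [ 0.5106 -0.238   0.1692]
pts 26794
plane 17342 c(mm) [ 32.5  -0.1 -12.4] n [ 0.9143  0.0002 -0.4049] elev deg 23.9 ext [[18.0, -26.0, -45.0], [55.0, 25.0, 39.0]]
plane 7948 c(mm) [  1.6   0.  -38.4] n [-0.4045 -0.0011 -0.9145] elev deg 113.9 ext [[-18.0, -25.0, -45.0], [17.0, 25.0, -29.0]]
plane 900 c(mm) [ 26.5   2.5 -23.6] n [ 0.9129  0.     -0.4081] elev deg 24.1 ext [[16.0, -25.0, -46.0], [52.0, 26.0, 34.0]]
[ 0.5487 -0.2194  0.3394] X az -9.89
side0 post 167 [ 0.6786 -0.2333  0.1112] [0.0026 0.0033 0.0367]
[ 0.6745 -0.2299]
scene0 post 219 [ 0.678  -0.2395  0.1076] [0.0029 0.0038 0.0373]
[ 0.683  -0.2374]
```

>>> jog_arm(motion=[0,0,0,-0.091,0.1,0,0,0,-0.091,0.1,-2.85,0.9,0,0,0.1,-2.85,0.9,0,0,0.1,0,0,0,0,0.1])

```text
t: 17.25
position: [0.4903, -0.237, 0.3399]
orientation: [1.0, 0.005, -0.001, -0.0]
force: [0.4, 0.3, -0.7]
width: 0.673
grasp_force: 48.7
```

>>> jog_arm(motion=[0,0,4,0,0.1,0,0,4,0,0.1,0,0,4,0,0.1,0,0,3,0,0.1,0,0,1.6,0,0.1])

```text
t: 17.75
position: [0.4912, -0.2351, 0.1706]
orientation: [1.0, 0.006, -0.002, -0.002]
force: [0.0, 0.4, -0.3]
width: 0.678
grasp_force: 48.7
```

>>> jog_arm(motion=[0,0,0,0,0.1,0,0,0,0,0.1,0,0,0,0,0.1])

```text
t: 18.05
position: [0.4933, -0.2381, 0.1759]
orientation: [1.0, 0.005, 0.001, 0.001]
force: [-0.4, 0.1, -0.8]
width: 0.673
grasp_force: 48.7
```

```bash
cat > final.py <<'E'
from tgt import *
o=tilt("w9.png"); Rt=R.from_quat(o["orientation"]).as_matrix(); print(o["position"],"X az %.2f"%np.degrees(np.arctan2(Rt[1,0],Rt[0,0])),o["force"],o["qd"])
im,d=vision.capture("scene"); W=cloud("scene",d); save("s9.png",cv2.resize(im[120:330,200:450],None,fx=3,fy=2.8,interpolation=cv2.INTER_CUBIC)); np.savez("s9.npz",im=im,d=d)
for l in ["carton","camera_head","bottle","small_bottle","name_stamp","label_roll"]:
    for r in vision.look_for("scene",l)[:3]: print(l,round(r["confidence"],2),toworld("scene",r["centre"]))
E
python3 final.py
```

```text
pts 26764
plane 17376 c(mm) [ 32.4   0.1 -12.4] n [ 0.9143  0.0021 -0.405 ] elev deg 23.9 ext [[18.0, -25.0, -45.0], [55.0, 25.0, 39.0]]
plane 7906 c(mm) [  1.6   0.1 -38.4] n [-0.4033 -0.0016 -0.9151] elev deg 113.8 ext [[-18.0, -25.0, -45.0], [17.0, 25.0, -30.0]]
plane 783 c(mm) [ 27.   -3.7 -22.2] n [ 0.9132  0.0048 -0.4074] elev deg 24.0 ext [[16.0, -25.0, -46.0], [54.0, 25.0, 38.0]]
[ 0.4933 -0.2381  0.1759] X az 0.52 [-0.4026  0.1064 -0.7621] [-0.0051 -0.0066 -0.0024 -0.0009 -0.0001  0.0025]
carton 0.98 [ 0.4908 -0.2407  0.1845]
camera_head 0.55 [ 0.635  -0.2459  0.2411]
bottle 0.98 [0.5109 0.1064 0.0531]
bottle 0.88 [ 0.5689 -0.1404  0.046 ]
bottle 0.57 [ 0.2824 -0.3016  0.0673]
small_bottle 0.75 [0.535  0.0564 0.0404]
label_roll 0.95 [0.6651 0.1235 0.0289]
```

View pics/s9.png

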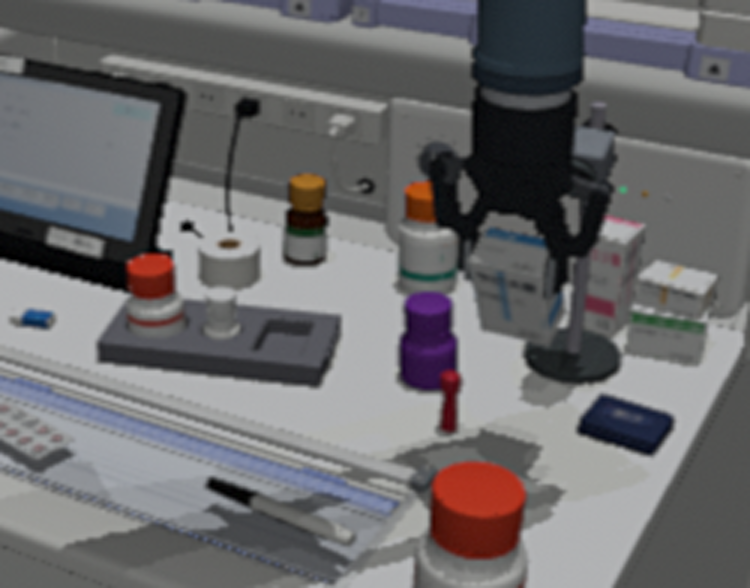

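The scene picture shows the bottle standing in its well at (150,290), the small bottle at (222,312), the empty carton well at (285,335), and the carton held leaning before the camera at (515,275). The fit puts the face about 99 mm from the glass at 23.9° lean. Handing in.

```bash
python3 -c "
from workcell import bot
print(bot.close_job(), bot.get_obs()['t'])"
```

```text
the job is handed in; nothing more can be done
the job is handed in; nothing more can be done
```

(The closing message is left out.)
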